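# Snug up the tapered plug of the workshop air manifold

### The arm

A 7-joint arm with a two-finger parallel gripper is mounted at the origin on the work surface. World frame = base frame: x ahead of the robot, y to its left, z up, the work surface at z = 0. Lengths are in m, angles in rad, forces in N, time in s.
With the tool pointing down it reaches from about 0.4 to 0.875 m from the base axis. Payload 6.5 kg.
Tool frame: the origin (TCP) lies at the very end of the fingers, on their centre line; the grasp point (between the pads) lies 19 mm behind it (r.hold_point_z is the distance from the TCP to the grasp point, in m); z points along the fingers, y is the line along which they close (so a half turn about z gives the same grasp; the last joint's range is limited). The gripper opens to 85 mm and grips with 20 to 120 N. Pads are 22 mm wide; open, the fingers measure 114 mm over their backs; the gripper's body (76 mm by 85 mm) begins 54 mm behind the grasp point. The pads swing forward as they close: fully open they stand 13 mm farther back than shut.
Start: joints at [-1.353, 0.536, -0.004, 1.538, 0.003, 1.067, -0.071], TCP at [0.182, 0.624, 0.231] pointing down, gripper open.
Joint ranges: [-2.7, 2.7], [-0.37, 2.16], [-1.27, 1.26], [0.24, 2.4], [-1.31, 4.45], [0.19, 1.91], [-2.76, 2.76]. Speed limits (rad/s): [2.39, 2.39, 3.14, 3.14, 3.14, 3.14, 3.14].

### API

Orientations are given as a unit quaternion [w, x, y, z].
In Python, from plant import r gives the robot as it stands. Calls block until the motion is done:
- r.move_to(position, orientation): joint-space move of the TCP to a pose.
- r.line_to(position, max_speed=0.15, frame=None): straight line of the TCP; frame=None keeps the orientation; max_speed is the mean speed in m/s.
- r.set_joints(angles): joint-space move.
- r.gripper_to(opening, grip_force=None): opening from 0.0 (shut) to 1.0 (fully open); grip_force is the grip in N (None keeps the last); returns when the fingers have stopped.
- r.sleep(seconds).
- r.inverse_kinematics(position, orientation): joint angles nearest the present ones, or None.
- r.read_camera(name): name is "scene" or "top"; returns a dict with "pixels" (384x512x3 uint8, red, green, blue), "K" (3x3 intrinsics, pixels), "T" (4x4, takes a point from camera to world coordinates). Camera axes: x right, y up, looking along -z (the intrinsics and any distortion apply to the point x, -y, -z); pixel columns grow to the right and rows downward; lengths in m; the calibration is good to about 2 mm. A picture is of the moment at which its call begins. There is no depth.
A pose or a line that the arm cannot do raises r.IKError and nothing moves.
- r.job_done(): hands the job in; it is judged then, once.
Readings, each from a call of its own:
- r.get_t(): time.
- r.get_joints(): joint angles.
- r.get_dq(): joint speeds.
- r.get_effort(): joint torques, N m.
- r.get_position(): TCP position.
- r.get_eef_rot(): TCP orientation.
- r.get_contact_force(): force on the tool from outside, world axes, zero at the start.
- r.get_wrist_torque(): the same for the moment, N m.
- r.get_opening(): opening from 0.0 (shut) to 1.0 (fully open).
- r.get_gripper_force(): force on a finger pad.
Only numpy, scipy, OpenCV 4.12 (cv2) and the standard library are available. Lean on these libraries where they do the work, as an engineer would, in place of code of your own. Each camera call takes 0.05 s, during which the arm holds its last target. There are 200 camera calls.

### The job

The brass tapered plug in the top of the air manifold is still loose. Put the red T-handle key on its square head, turn it clockwise until the plug goes snug at about 0.45 N m (there is no fixed angle; past 0.6 N m the casting cracks), then stand the key back upright on the post of its wooden stand. Turn the plug with the key, not with the fingers, and leave the other things on the bench alone.

Things in the scene. Friction and masses are not known exactly. Their poses are not given: they have to be found in the camera images.
- manifold: Aluminium air manifold, fixed: 64 mm (x) by 240 mm (y), top face 60 mm above the bench, feet 100 mm wide. Origin: centre of its underside; z up. On top, along y: black gauge (52 mm wide, top 96 mm above the bench) at y = -85 mm, low black plug (top 70 mm) at -20 mm, the brass plug at +50 mm. Brass outlets stick out 16 mm from its +x face, an inlet 42 mm from its -y end.
- plug: Brass tapered plug, part-way screwed into the manifold's top, axis vertical. Round collar 33 mm wide, 4 mm thick; on it a square head 12 mm across flats, 4 to 15.5 mm above the origin, then bevelled to 7 mm square at 19.5 mm. Origin: on the axis, underside of the collar (at the start 9 to 10 mm above the block). x, y parallel to the flats, z up. Clockwise from above tightens; it sinks 4 mm a turn.
- plug_top (a point): Centre of the top of the plug's square head, 19.5 mm above the plug's origin. The taped thread first drags evenly at about 0.27 N m. After 0.4 to 2.8 rad of turning (different each time, not to be seen) the taper meets the port; from there the torque to turn the plug climbs about 0.3 N m per rad, with no stop. It does not turn back by itself.
- port: The threaded hole in the manifold that the plug screws into, hidden in the block. Origin: its mouth in the block's top face, on the plug's axis. How deep the plug will go cannot be told from it. The plug's wedging load in it, in N, is about (turning torque in N m - 0.28) / 0.0095.
- key: Loose T-handle torque key, about 180 g, 76 mm tall, upright with its socket over the stand's post. Origin: centre of its lower rim; z up. Socket 23.5 mm square, square hole 13.5 mm wide, 18 mm deep, open below, sides parallel to key x, y. Shaft 12 mm thick, yellow pointer along key x. Seated on the plug's head (fits four ways, 0.13 rad play) its rim rests on the collar and it stands by itself.
- key_grip (a point): Centre of the key's red cross-bar, where to grip: 68 mm above the key's rim. Bar 80 mm long (x), 14 mm wide (y), from 60 to 76 mm above the rim. It turns on the shaft against a torsion spring, 1.25 N m per rad: under torque it leads the yellow pointer below it (with which it lines up unloaded), 0.36 rad at 0.45 N m.
- stand: Wooden key stand, 100 x 100 mm, top 25 mm above the bench, fixed. Origin: centre of its underside. In the middle of its top a round steel post, 10 mm thick and 16 mm high, tapered over its top 4 mm.
- stand_post (a point): Foot of the stand's post, in the stand's top face; the key's origin is here when it is put away.
- spare_plug: Small dark steel plug standing on the bench at the near edge of the green mat, 28 mm wide, 32 mm tall. Loose; origin: underside (or middle of the tool's length). Bystander, leave alone.
- wire_spool: Spool of copper wire, 70 mm wide, 40 mm tall. Loose; origin: underside (or middle of the tool's length). Bystander, leave alone.
- mug: Blue mug, 76 mm wide, 85 mm tall. Loose; origin: underside (or middle of the tool's length). Bystander, leave alone.
- grease_tin: Yellow tin, 68 mm wide, 70 mm tall. Loose; origin: underside (or middle of the tool's length). Bystander, leave alone.
- hammer: Hammer lying on the bench, handle along its x. Loose; origin: underside (or middle of the tool's length). Bystander, leave alone.
- screwdriver: Screwdriver lying on the bench, along its x. Loose; origin: underside (or middle of the tool's length). Bystander, leave alone.
- tape_roll: Roll of blue tape lying flat, 84 mm wide, 24 mm tall. Loose; origin: underside (or middle of the tool's length). Bystander, leave alone.

How it is judged:
By the outcome, as a careful person would: the job done as asked, in the order asked, and still so for the second after the job is handed in, with the robot touching nothing.
It also fails if it takes over 72 s, if anything falls off the work surface, if the arm or the gripper's body presses on something with over 40 N, if the wrist force passes 120 N, or if a joint passes its speed limit or range.

## Working session

There is one attempt and no reset: what is moved stays moved. The work goes in short steps, each a Python script; the robot and the scene stay as the last script left them, time stands still between calls to the robot, and variables do not carry over. Pictures are saved under pics/ and viewed, at most 10 in all, crops included, and the job is handed in when it is done.

```bash
mkdir -p pics; ls
python3 - <<'E'
from plant import r
import cv2,numpy as np
for n in("scene","top"):
    c=r.read_camera(n); cv2.imwrite(f"pics/{n}0.png",c["pixels"][:,:,::-1]); np.savez(f"{n}.npz",**{k:c[k] for k in("K","T")}); print(n,c.keys(),c["K"].tolist(),np.round(c["T"],4).tolist())
print(r.get_t(),r.get_position(),r.get_eef_rot(),r.hold_point_z)
E
```

```text
pics
scene dict_keys(['pixels', 'K', 'T']) [[473.0612951390993, 0.0, 262.47269163735945], [0.0, 473.0612951390993, 191.57365223621298], [0.0, 0.0, 1.0]] [[0.5685, -0.5589, 0.6038, 1.3581], [0.8227, 0.3862, -0.4171, -0.5449], [-0.0001, 0.7338, 0.6794, 0.9739], [0.0, 0.0, 0.0, 1.0]]
top dict_keys(['pixels', 'K', 'T']) [[373.88386172742196, 0.0, 256.6875358379659], [0.0, 373.88386172742196, 195.4062788233087], [0.0, 0.0, 1.0]] [[-0.0002, 0.9818, -0.1899, 0.3489], [-0.9998, 0.0036, 0.0198, 0.0104], [0.0201, 0.1899, 0.9816, 1.2675], [0.0, 0.0, 0.0, 1.0]]
0.1 [0.18185941 0.62344914 0.23050003] [-5.3794947e-05  1.4140824e-01  9.8995106e-01 -7.7830567e-04] 0.0187
```

View pics/top0.png

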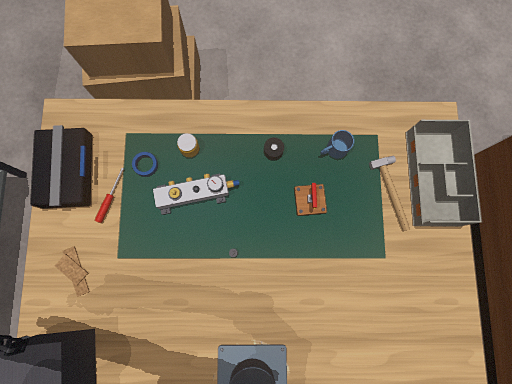

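View pics/scene0.png

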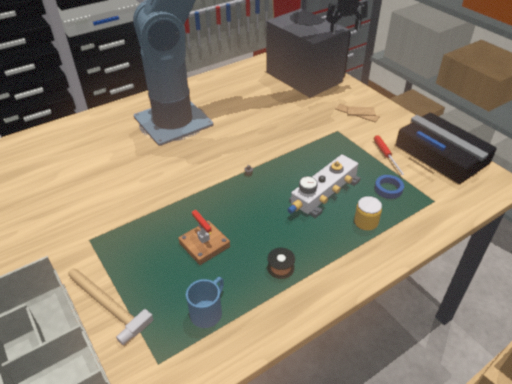

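```bash
cat > h.py <<'E'
import cv2,numpy as np
cal={n:np.load(f"{n}.npz") for n in("top","scene")}
def proj(n,p):
    K,T=cal[n]["K"],cal[n]["T"]; q=(np.atleast_2d(p)-T[:3,3])@T[:3,:3]; q=q*[1,-1,-1]
    u=q@K.T; return u[:,:2]/u[:,2:]
def ray(n,uv):
    K,T=cal[n]["K"],cal[n]["T"]; d=np.linalg.inv(K)@[*uv,1]; return T[:3,3],T[:3,:3]@(d*[1,-1,-1])
def atz(n,uv,z):
    o,d=ray(n,uv); return o+d*(z-o[2])/d[2]
def tri(a,b):
    (o1,d1),(o2,d2)=ray("top",a),ray("scene",b); d1/=np.linalg.norm(d1);d2/=np.linalg.norm(d2)
    s=np.linalg.lstsq(np.c_[d1,-d2],o2-o1,rcond=None)[0]; p,q=o1+s[0]*d1,o2+s[1]*d2
    return (p+q)/2,np.linalg.norm(p-q)
def crop(img,x,y,w,h,s): return cv2.resize(img[y:y+h,x:x+w],None,fx=s,fy=s,interpolation=cv2.INTER_CUBIC)
E
python3 - <<'E'
from h import *
t=cv2.imread("pics/top0.png");s=cv2.imread("pics/scene0.png")
a=np.vstack([np.hstack([crop(t,285,175,50,50,6),crop(t,150,168,80,50,6)]),np.hstack([crop(s,175,200,60,60,5),crop(s,285,150,80,60,6)[:300]])])
E
python3 - <<'E'
from h import *
t=cv2.imread("pics/top0.png");s=cv2.imread("pics/scene0.png")
im=np.zeros((600,800,3),np.uint8)
for (src,x,y,ox,oy) in((t,288,178,0,0),(t,150,170,400,0),(s,180,205,0,300),(s,295,150,400,300)):
    w,h=(50,37) if ox==0 or 1 else 0
    k=8 if not(src is t and ox) else 8
    im[oy:oy+296,ox:ox+400]=crop(src,x,y,50,37,8)
cv2.imwrite("pics/c1.png",im)
for n,i in(("top",t),("scene",s)):
    b,g,rr=[i[...,k].astype(int) for k in range(3)]
    m=((rr>120)&(g<70)&(b<70)).astype(np.uint8)
    N,_,st,ce=cv2.connectedComponentsWithStats(m)
    for k in range(1,N):
        if st[k,4]>15: print(n,st[k],ce[k],cv2.minAreaRect(np.argwhere(_==k)[:,::-1].astype(np.float32)))
E
```

```text
top [312 183   5  25 104] [314.03846154 194.54807692] ((314.0, 195.0), (24.0, 4.0), 90.0)
top [ 95 194  18  29 175] [103.34285714 208.16      ] ((103.4000015258789, 207.7000274658203), (6.708203315734863, 29.516096115112305), 26.56505012512207)
scene [472   0   9   6  16] [476.       2.1875] ((475.7931213378906, 1.9827592372894287), (3.5282115936279297, 8.541985511779785), 68.19859313964844)
scene [484  10  14   8  30] [490.66666667  13.26666667] ((490.50006103515625, 11.999994277954102), (13.416406631469727, 5.81377649307251), 26.56505012512207)
scene [196 218  15  14  40] [203.375 225.65 ] ((202.75001525878906, 224.25001525878906), (18.384777069091797, 3.5355336666107178), 45.0)
```

View pics/c1.png

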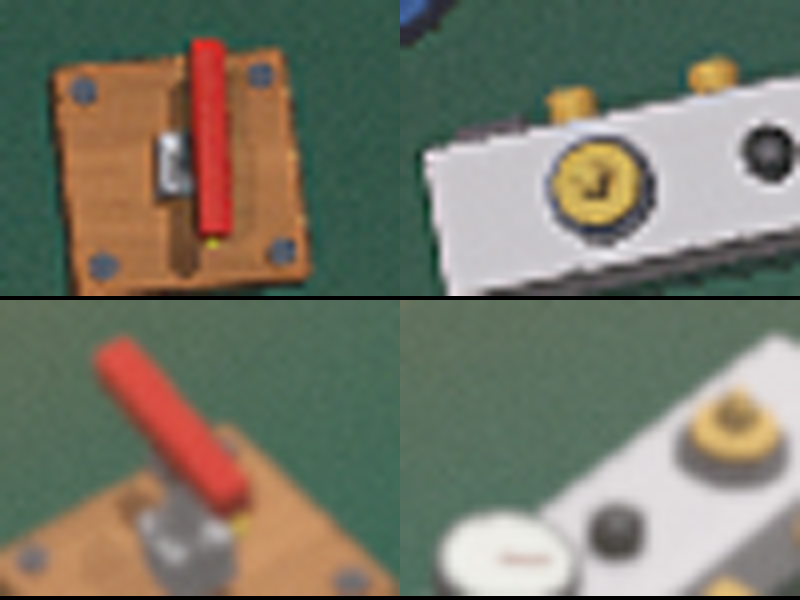

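```bash
cat >> h.py <<'E'
def boxpts(c,yaw,l,w,z0,z1):
    R=np.array([[np.cos(yaw),-np.sin(yaw)],[np.sin(yaw),np.cos(yaw)]])
    xy=np.array([[sx*l/2,sy*w/2] for sx in(-1,1) for sy in(-1,1)])@R.T+c[:2]
    return np.vstack([np.c_[xy,np.full(4,z)] for z in(z0,z1)])
def cyl(c,rad,z0,z1):
    a=np.linspace(0,2*np.pi,40); xy=np.c_[np.cos(a),np.sin(a)]*rad+c[:2]
    return np.vstack([np.c_[xy,np.full(40,z)] for z in(z0,z1)])
S=8
def soft(n,pts,win):
    x,y,w,h=win; m=np.zeros((h*S,w*S),np.uint8); uv=(proj(n,pts)-[x,y]+.5)*S-.5
    cv2.fillConvexPoly(m,cv2.convexHull(np.round(uv*16).astype(np.int32)),255,shift=4)
    return cv2.GaussianBlur(cv2.resize(m,(w,h),interpolation=cv2.INTER_AREA).astype(float)/255,(0,0),.5)
def fit(gen,p0,imgs,steps):
    "imgs: {cam:(soft mask in window, win)}"
    from scipy.optimize import minimize
    f=lambda q:sum(((soft(n,gen(p0+q*steps),w)-m)**2).sum() for n,(m,w) in imgs.items())
    s=np.vstack([np.zeros(len(p0)),np.eye(len(p0))])
    o=minimize(f,np.zeros(len(p0)),method="Nelder-Mead",options=dict(initial_simplex=s,xatol=.01,fatol=1e-3)); return p0+o.x*np.array(steps),o.fun
def red(i,win):
    x,y,w,h=win; i=i[y:y+h,x:x+w].astype(float); return np.clip((i[...,2]-np.maximum(i[...,1],i[...,0])-65)/85,0,1)
def yel(i,win):
    x,y,w,h=win; i=i[y:y+h,x:x+w].astype(float); return np.clip((i[...,2]-i[...,0]-5)/60,0,1)
E
python3 - <<'E'
from h import *
t=cv2.imread("pics/top0.png");s=cv2.imread("pics/scene0.png"); I={"top":t,"scene":s}
print(atz("top",(313.8,194.8),.101),atz("scene",(200.9,218.4),.101))
print(atz("top",(174.3,192.4),.0735),atz("scene",(336.7,165.6),.0735))
W={"top":(300,178,28,36),"scene":(184,203,36,32)}
g=lambda q:boxpts(q,q[2],.08,.014,.085,.101)
for k in(["top"],["scene"],["top","scene"]):
    print("key",k,fit(g,np.array([.53,-.18,.03]),{n:(red(I[n],W[n]),W[n]) for n in k},np.array([.01,.01,.1])))
W={"top":(166,184,17,17),"scene":(327,156,20,18)}
g=lambda q:cyl(q,.0165,.0695,.0735)
for k in(["top"],["scene"],["top","scene"]):
    print("plug",k,fit(g,np.array([*atz("top",(174.3,192.4),.0735)[:2]]),{n:(yel(I[n],W[n]),W[n]) for n in k},np.array([.01,.01])))
im=np.hstack([crop(t,164,182,20,20,20),crop(s,327,154,20,20,20)])
cv2.imwrite("pics/c2.png",im)
E
```

```text
[ 0.57724104 -0.19521944  0.101     ] [ 0.57585369 -0.19605001  0.101     ]
[0.58885798 0.25371618 0.0735    ] [0.58986808 0.25450686 0.0735    ]
key ['top'] (array([ 0.47814815, -0.14592593,  0.2337037 ]), np.float64(74.76539792387543))
key ['scene'] (array([ 0.47222222, -0.13444444, -0.10333333]), np.float64(66.55474048442906))
key ['top', 'scene'] (array([ 0.46333333, -0.14333333,  0.16333333]), np.float64(141.3201384083045))
plug ['top'] (array([0.58898812, 0.25420006]), np.float64(9.202030709182138))
plug ['scene'] (array([0.58804717, 0.25517112]), np.float64(2.5587505397687456))
plug ['top', 'scene'] (array([0.58857293, 0.25479804]), np.float64(12.384092155434146))
```

View pics/c2.png

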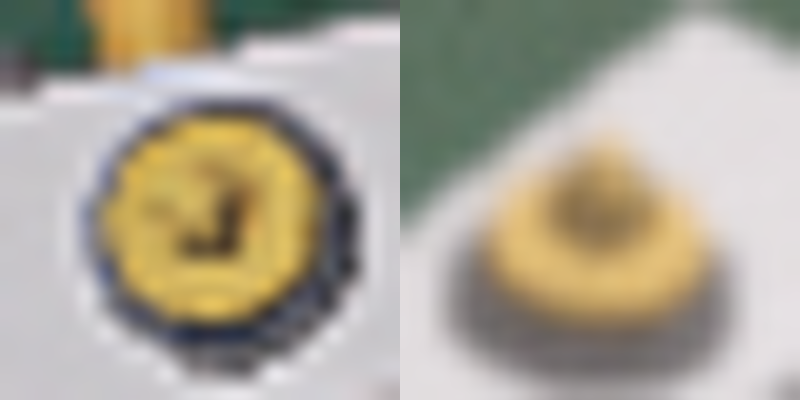

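Run:
```python
from h import *
from plant import r
from scipy.spatial.transform import Rotation as R
t=cv2.imread("pics/top0.png");s=cv2.imread("pics/scene0.png"); I={"top":t,"scene":s}
W={"top":(300,178,28,36),"scene":(184,203,36,32)}
g=lambda q:boxpts(q,q[2],.08,.014,.085,.101)
for k in(["top"],["scene"],["top","scene"]):
    print("key",k,fit(g,np.array([.576,-.195,.03]),{n:(red(I[n],W[n]),W[n]) for n in k},np.array([.01,.01,.1])))
def q(a): # tool x axis at yaw a, z down
    M=np.array([[np.cos(a),np.sin(a),0],[np.sin(a),-np.cos(a),0],[0,0,-1]]).T
    x=R.from_matrix(M).as_quat(); return x[[3,0,1,2]]
print(q(.3), "eef",r.get_eef_rot())
for a in np.arange(-3.1,3.2,.4):
    j=r.inverse_kinematics([.576,-.195,.2],q(a)); k=r.inverse_kinematics([.5887,.2545,.2],q(a))
    print(round(a,2),None if j is None else np.round(j,2),None if k is None else np.round(k,2))
```

```text
key ['top'] (array([ 0.57980525, -0.19722511,  0.02211256]), np.float64(24.383682113565026))
key ['scene'] (array([ 0.5739773 , -0.19491073, -0.06482901]), np.float64(63.597924047703785))
key ['top', 'scene'] (array([ 0.57722965, -0.19614894, -0.03681098]), np.float64(94.80135375509275))
[0.         0.98877108 0.14943813 0.        ] eef [-5.3794947e-05  1.4140824e-01  9.8995106e-01 -7.7830567e-04]
-3.1 [-0.16  0.56  0.58  1.71 -0.35  0.98  2.16] [-0.54  0.55  0.09  1.6  -0.06  0.99  1.18]
-2.7 [-0.15  0.55  0.57  1.71 -0.34  0.98  2.56] [-0.48  0.55 -0.    1.59  0.    1.    1.53]
-2.3 [ 0.86  0.67 -0.9   1.65  0.57  1.11  2.22] [-0.41  0.56 -0.09  1.59  0.06  1.    1.89]
-1.9 [-0.45  0.76  1.09  1.72 -0.74  1.13 -2.6 ] [-0.36  0.56 -0.18  1.58  0.11  1.01  2.25]
-1.5 [-0.45  0.76  1.09  1.72 -0.74  1.13 -2.2 ] [-0.29  0.57 -0.27  1.58  0.17  1.02  2.6 ]
-1.1 [-0.45  0.76  1.09  1.72 -0.74  1.13 -1.8 ] [-1.14  0.82  1.09  1.63 -0.78  1.18 -2.54]
-0.7 [-0.45  0.76  1.09  1.72 -0.74  1.13 -1.4 ] [-1.14  0.82  1.09  1.63 -0.78  1.18 -2.14]
-0.3 [-0.36  0.66  0.91  1.72 -0.59  1.06 -1.12] [-1.14  0.82  1.09  1.63 -0.78  1.18 -1.74]
0.1 [-0.46  0.78  1.12  1.73 -0.77  1.14 -0.58] [-0.92  0.64  0.66  1.62 -0.44  1.04 -1.6 ]
0.5 [-0.45  0.76  1.09  1.72 -0.74  1.13 -0.2 ] [-0.88  0.62  0.6   1.62 -0.39  1.03 -1.24]
0.9 [-0.43  0.74  1.05  1.72 -0.71  1.11  0.17] [-0.84  0.6   0.54  1.62 -0.35  1.02 -0.87]
1.3 [-0.41  0.71  1.    1.72 -0.67  1.09  0.54] [-0.81  0.59  0.48  1.61 -0.31  1.01 -0.5 ]
1.7 [-0.38  0.68  0.95  1.72 -0.63  1.07  0.91] [-0.75  0.58  0.39  1.61 -0.25  1.   -0.15]
2.1 [-0.37  0.68  0.93  1.72 -0.61  1.06  1.3 ] [-0.69  0.57  0.31  1.61 -0.19  1.    0.21]
2.5 [-0.26  0.6   0.74  1.72 -0.47  1.01  1.58] [-0.63  0.56  0.22  1.6  -0.14  1.    0.56]
2.9 [-0.18  0.56  0.61  1.71 -0.38  0.99  1.9 ] [-0.57  0.56  0.13  1.6  -0.08  0.99  0.92]
```

```bash
cat >> h.py <<'E'
def red(i,win):
    x,y,w,h=win; i=i[y:y+h,x:x+w].astype(float); d=i[...,2]-np.maximum(i[...,1],i[...,0]); return np.clip((d/(i[...,2]+20)-.42)/.2,0,1)
E
python3 - <<'E'
from h import *
t=cv2.imread("pics/top0.png");s=cv2.imread("pics/scene0.png"); I={"top":t,"scene":s}
W={"top":(300,178,28,36),"scene":(184,203,36,32)}
g=lambda q:boxpts(q,q[2],.08,.014,.085,.101)
for k in(["top"],["scene"],["top","scene"]):
    print("key",k,fit(g,np.array([.576,-.195,.03]),{n:(red(I[n],W[n]),W[n]) for n in k},np.array([.01,.01,.1])))
im=np.zeros((576,800,3),np.uint8)
for n,o in(("top",0),("scene",400)):
    x,y,w,h=W[n]; k=8; c=crop(I[n],x,y,w,h,k); m=cv2.cvtColor(cv2.resize((red(I[n],W[n])*255).astype(np.uint8),None,fx=k,fy=k,interpolation=0),8)
    for col,p in(((255,255,0),[.5772,-.196,.03]),):
        u=(proj(n,g(np.array(p)))-[x,y]+.5)*k; cv2.polylines(c,[cv2.convexHull(u.astype(np.int32))],1,col); cv2.polylines(m,[cv2.convexHull(u.astype(np.int32))],1,col)
    im[:h*k,o:o+w*k]=c; im[288:288+h*k,o:o+w*k]=m[:288]
cv2.imwrite("pics/c3.png",im)
E
```

```text
key ['top'] (array([ 0.57858791, -0.19693587,  0.01843332]), np.float64(17.018081396347053))
key ['scene'] (array([ 0.57371344, -0.19553061, -0.07149255]), np.float64(61.47519648404783))
key ['top', 'scene'] (array([ 0.57773908, -0.19692882, -0.03449195]), np.float64(84.3353241289875))
```

View pics/c3.png

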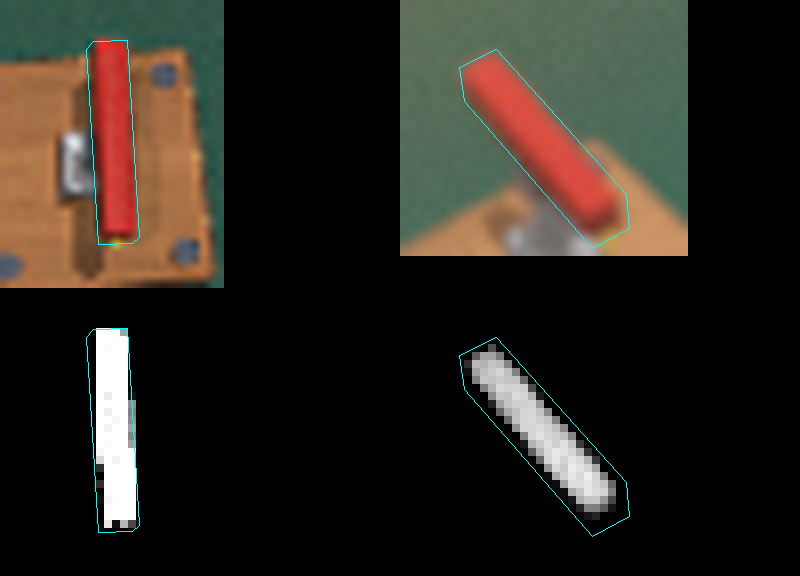

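```bash
cat >> h.py <<'E'
from scipy.spatial.transform import Rotation as R
def q(a):
    M=np.array([[np.cos(a),np.sin(a),0],[np.sin(a),-np.cos(a),0],[0,0,-1]]).T
    return R.from_matrix(M).as_quat()[[3,0,1,2]]
def yaw(r):
    w=r.get_eef_rot(); M=R.from_quat(np.r_[w[1:],w[0]]).as_matrix(); return np.arctan2(M[1,0],M[0,0]),M[:2,2]
def st(r,l=""): print(l,"t%.2f"%r.get_t(),"p",np.round(r.get_position(),4),"yaw %.3f"%yaw(r)[0],"tilt",np.round(yaw(r)[1],3),"F",np.round(r.get_contact_force(),2),"M",np.round(r.get_wrist_torque(),3),"op %.3f"%r.get_opening(),"g %.1f"%r.get_gripper_force(),"j7 %.2f"%r.get_joints()[6],flush=True)
def snap(r,n):
    out={}
    for c in("top","scene"): out[c]=r.read_camera(c)["pixels"][:,:,::-1].copy(); cv2.imwrite(f"pics/{n}_{c}.png",out[c])
    return out
E
python3 - <<'E'
from h import *; from plant import r
a=np.pi+.02
st(r,"start")
r.gripper_to(.6,50); st(r,"open")
r.move_to([.5765,-.196,.16],q(a)); st(r,"above")
r.line_to([.5765,-.196,.074]); st(r,"down")
r.gripper_to(0,60); st(r,"grip")
r.line_to([.5765,-.196,.13],.1); r.sleep(.2); st(r,"lift")
I=snap(r,"lift")
im=np.hstack([crop(I["top"],288,168,50,50,8),crop(I["scene"],180,185,50,50,8)]); cv2.imwrite("pics/c4.png",im)
E
```

```text
start t0.10 p [0.1819 0.6234 0.2305] yaw 2.858 tilt [-0.    -0.002] F [ 0.06  1.04 -0.55] M [0.043 0.029 0.012] op 1.000 g 0.0 j7 -0.07
open t0.53 p [0.182  0.624  0.2313] yaw 2.858 tilt [ 0. -0.] F [ 0.57 -0.08 -0.54] M [ 0.018  0.063 -0.035] op 0.597 g 0.0 j7 -0.07
above t3.73 p [ 0.5769 -0.195   0.16  ] yaw -3.120 tilt [0. 0.] F [-0.1   0.06 -0.04] M [ 0.008 -0.009  0.006] op 0.599 g 0.0 j7 2.13
down t4.45 p [ 0.5771 -0.1963  0.0747] yaw -3.122 tilt [ 0.001 -0.   ] F [ 0.23  0.9  -0.85] M [ 0.    -0.04  -0.026] op 0.596 g 0.0 j7 2.18
grip t4.88 p [ 0.5772 -0.1965  0.0749] yaw -3.122 tilt [ 0.002 -0.001] F [-0.21 -0.17  5.32] M [-0.125  0.089 -0.037] op 0.153 g 60.9 j7 2.18
lift t5.78 p [ 0.576  -0.1958  0.1292] yaw -3.122 tilt [-0.001  0.   ] F [ 0.82  0.12 -1.99] M [0.042 0.015 0.027] op 0.151 g 59.9 j7 2.15
```

View pics/c4.png

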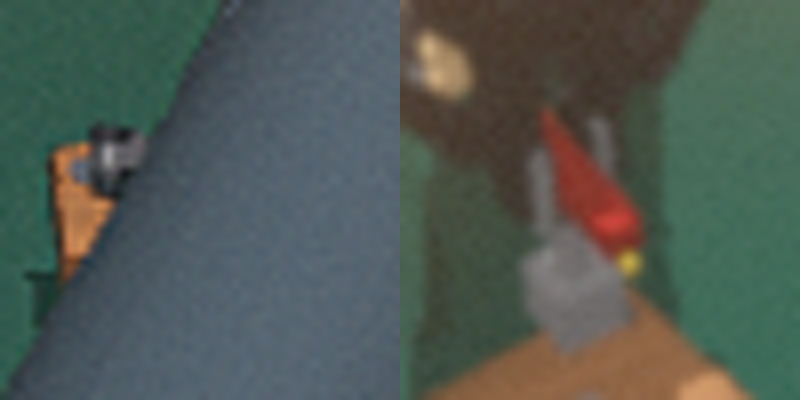

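Run:
```python
from h import *; from plant import r
a=-.07-np.pi/2; P=[.5885,.2547]
r.line_to([.5765,-.196,.20],.15)
j=r.inverse_kinematics([*P,.2],q(a)); print(np.round(j,2))
if j[6]>1.5:
    r.move_to([*P,.2],q(a)); r.line_to([*P,.148],.1); r.sleep(.3); st(r,"above")
    z=.148
    f0=np.mean([r.get_contact_force()[2] for _ in range(1)])
    while z>.1215:
        z-=.001; r.line_to([*P,z],.03)
        f=r.get_contact_force()
        if f[2]-f0>6: break
    r.sleep(.2); st(r,"contact z %.4f"%z)
```

```text
[-0.59  0.56  0.16  1.6  -0.1   0.99  2.68]
above t9.12 p [0.5888 0.2549 0.1486] yaw -1.641 tilt [0.001 0.   ] F [-1.08  0.17 -2.02] M [ 0.02  -0.047 -0.03 ] op 0.150 g 59.9 j7 2.68
contact z 0.1230 t15.57 p [0.5886 0.2541 0.1237] yaw -1.641 tilt [ 0.    -0.001] F [-1.25 -7.51  5.3 ] M [-1.589  0.306  0.014] op 0.151 g 61.0 j7 2.68
```

```bash
cat >> h.py <<'E'
def avg(r,n=8,dt=.012):
    v=[]
    for _ in range(n): r.sleep(dt); v.append(np.r_[r.get_contact_force(),r.get_wrist_torque()])
    return np.mean(v,0)
E
python3 - <<'E'
from h import *; from plant import r
P=np.array([.5885,.2547,.1232])
for k in range(5):
    f=avg(r); t0=r.get_t(); print("%.2f"%t0,np.round(P,4),np.round(r.get_position(),4),np.round(f,2),np.round(np.std([ (r.sleep(.004),r.get_wrist_torque()[2])[1] for _ in range(6)]),3))
    if abs(f[1])<1 and abs(f[0])<1: break
    P[:2]+=np.clip(f[:2]*.00015,-.0012,.0012); r.line_to(P,.03)
E
```

```text
15.63 [0.5885 0.2547 0.1232] [0.5886 0.2541 0.1237] [-1.23 -6.32  5.8  -1.61  0.33 -0.03] 0.0
15.95 [0.5883 0.2538 0.1232] [0.5885 0.2539 0.1237] [-0.71 -5.03  5.45 -1.27  0.25 -0.01] 0.0
16.27 [0.5882 0.253  0.1232] [0.5885 0.2537 0.1237] [-0.39 -3.6   5.57 -0.92  0.18 -0.02] 0.0
16.58 [0.5882 0.2525 0.1232] [0.5885 0.2535 0.1237] [-0.26 -2.63  5.3  -0.64  0.11 -0.01] 0.0
16.90 [0.5881 0.2521 0.1232] [0.5884 0.2534 0.1237] [-0.12 -1.03  5.41 -0.4   0.03 -0.02] 0.0
```

```bash
cat > turn.py <<'E'
from h import *; from plant import r
import sys,json,os
step,stop,nmax=map(float,sys.argv[1:4])
s=json.load(open("s.json")) if os.path.exists("s.json") else dict(C=[.5883,.2543],e=.0024,a=-.07-np.pi/2,z=.1232)
C=np.array(s["C"])
for k in range(int(nmax)):
    s["a"]-=step; s["z"]-=step*.00064
    d=s["e"]*np.array([np.cos(s["a"]),np.sin(s["a"])])
    j=r.inverse_kinematics([*(C+d),s["z"]],q(s["a"])); jc=np.array(r.get_joints())
    if j is None or np.abs(np.array(j)-jc).max()>step+.12: print("IK",j,jc); s["a"]+=step; break
    r.set_joints(j); f=avg(r,5)
    c=f[5]-(-d[0]*f[1]+d[1]*f[0])
    print("t%.2f a %.3f yaw %.3f j7 %.2f tau %.3f Mz %.3f F"%(r.get_t(),s["a"],yaw(r)[0],r.get_joints()[6],c,f[5]),np.round(f[:3],1),"z %.4f"%r.get_position()[2],flush=True)
    if c>stop: break
    C=C+np.clip(f[:2]*.0001,-.0004,.0004)
    if f[2]>8: s["z"]-=0; s["z"]+=.0003
    if f[2]<1: s["z"]-=.0002
s["C"]=C.tolist(); json.dump(s,open("s.json","w"))
E
python3 turn.py .12 .33 26
```

```text
t17.44 a -1.761 yaw -1.760 j7 2.59 tau 0.020 Mz 0.019 F [ 0.4 -1.4  5.6] z 0.1237
t17.73 a -1.881 yaw -1.880 j7 2.48 tau 0.056 Mz 0.054 F [ 0.3 -1.7  5.8] z 0.1237
t18.02 a -2.001 yaw -2.000 j7 2.38 tau 0.161 Mz 0.157 F [ 0.8 -2.   6.8] z 0.1236
t18.32 a -2.121 yaw -2.119 j7 2.28 tau 0.234 Mz 0.230 F [ 0.7 -2.   6.4] z 0.1236
t18.61 a -2.241 yaw -2.239 j7 2.18 tau 0.233 Mz 0.230 F [ 0.3 -1.8  6.2] z 0.1236
t18.90 a -2.361 yaw -2.359 j7 2.08 tau 0.257 Mz 0.252 F [ 1.  -1.4  5.7] z 0.1235
t19.19 a -2.481 yaw -2.479 j7 1.98 tau 0.284 Mz 0.280 F [ 1.  -1.3  5.8] z 0.1234
t19.48 a -2.601 yaw -2.599 j7 1.88 tau 0.277 Mz 0.273 F [ 0.9 -1.5  6. ] z 0.1233
t19.77 a -2.721 yaw -2.719 j7 1.78 tau 0.271 Mz 0.267 F [ 1.5 -1.2  6.1] z 0.1233
t20.07 a -2.841 yaw -2.839 j7 1.68 tau 0.265 Mz 0.262 F [ 0.7 -1.4  6.1] z 0.1232
t20.36 a -2.961 yaw -2.959 j7 1.58 tau 0.251 Mz 0.248 F [ 0.8 -1.1  6.3] z 0.1231
t20.65 a -3.081 yaw -3.079 j7 1.49 tau 0.246 Mz 0.242 F [ 0.9 -1.6  6.2] z 0.1230
t20.94 a -3.201 yaw 3.084 j7 1.39 tau 0.231 Mz 0.228 F [ 0.9 -1.   6.4] z 0.1230
t21.23 a -3.321 yaw 2.964 j7 1.29 tau 0.273 Mz 0.270 F [ 0.6 -1.3  7. ] z 0.1229
t21.52 a -3.441 yaw 2.844 j7 1.19 tau 0.252 Mz 0.249 F [ 0.1 -1.5  7.3] z 0.1228
t21.82 a -3.561 yaw 2.724 j7 1.09 tau 0.271 Mz 0.268 F [ 0.2 -1.3  7.7] z 0.1227
t22.11 a -3.681 yaw 2.604 j7 0.99 tau 0.259 Mz 0.255 F [-0.  -1.8  7.2] z 0.1227
t22.40 a -3.801 yaw 2.484 j7 0.89 tau 0.283 Mz 0.280 F [ 0.2 -1.5  8.1] z 0.1226
t22.69 a -3.921 yaw 2.365 j7 0.79 tau 0.319 Mz 0.318 F [ 0.2 -1.1  6.3] z 0.1226
t22.98 a -4.041 yaw 2.245 j7 0.69 tau 0.309 Mz 0.307 F [ 0.1 -1.3  6.5] z 0.1225
t23.27 a -4.161 yaw 2.125 j7 0.59 tau 0.345 Mz 0.342 F [-0.5 -1.5  7.5] z 0.1224
```

```bash
sed -i 's/avg(r,5)/avg(r,16)/' turn.py; python3 turn.py .06 .425 8
```

```text
t23.66 a -4.221 yaw 2.065 j7 0.54 tau 0.363 Mz 0.360 F [-0.7 -1.4  7.5] z 0.1224
t24.04 a -4.281 yaw 2.005 j7 0.48 tau 0.376 Mz 0.374 F [-0.6 -1.   7.4] z 0.1224
t24.43 a -4.341 yaw 1.945 j7 0.43 tau 0.406 Mz 0.403 F [-0.7 -0.8  7.6] z 0.1223
t24.81 a -4.401 yaw 1.885 j7 0.38 tau 0.411 Mz 0.409 F [-0.5 -1.1  8. ] z 0.1223
t25.19 a -4.461 yaw 1.825 j7 0.33 tau 0.412 Mz 0.410 F [-0.7 -0.7  7.9] z 0.1223
t25.57 a -4.521 yaw 1.765 j7 0.28 tau 0.443 Mz 0.441 F [-0.6 -0.8  8.1] z 0.1222
```

```bash
python3 turn.py .05 .5 1
python3 - <<'E'
import numpy as np
from h import *; from plant import r
a=-np.array([3.921,4.041,4.161,4.221,4.281,4.341,4.401,4.461,4.521]);t=[.319,.309,.345,.363,.376,.406,.411,.412,.443]
p=np.polyfit(a,t,1);print(p,np.polyval(p,[-4.521,-4.571]))
print(np.round(avg(r,50),3))
E
```

```text
t25.96 a -4.571 yaw 1.715 j7 0.24 tau 0.430 Mz 0.428 F [-0.9 -0.9  8.4] z 0.1222
[-0.225    -0.582725] [0.4345  0.44575]
[-0.747 -0.84   8.283 -0.31   0.121  0.448]
```

Run:
```python
from h import *; from plant import r
import json
s=json.load(open("s.json")); C=np.array(s["C"]); a=s["a"]
def go(a):
    d=s["e"]*np.array([np.cos(a),np.sin(a)]); r.set_joints(r.inverse_kinematics([*(C+d),s["z"]],q(a)))
for k in range(10):
    a+=.1 if k<3 else .05; go(a); f=avg(r,10); print("%.3f"%a,np.round(f,3))
    if f[5]<.03: break
P=np.array(r.get_position())
for z in(.126,.132,.138,.144,.15):
    r.line_to([P[0],P[1],z],.05); st(r,"up")
r.line_to([P[0],P[1],.2],.15); st(r,"up")
I=snap(r,"off"); im=np.hstack([crop(I["top"],150,160,50,50,8),crop(I["scene"],305,125,50,50,8)]); cv2.imwrite("pics/c5.png",im)
```

```text
-4.471 [ 1.099  0.707  5.699  0.101 -0.369  0.31 ]
-4.371 [ 1.883  2.052  5.488  0.441 -0.567  0.208]
-4.271 [ 2.93   3.457  5.166  0.786 -0.802  0.119]
-4.221 [ 3.193  4.088  5.591  0.998 -0.939  0.07 ]
-4.171 [ 3.12   4.139  5.473  1.033 -0.919  0.017]
up t28.29 p [0.5885 0.2544 0.1253] yaw 2.109 tilt [-0. -0.] F [ 4.03  2.17 -1.84] M [ 0.742 -1.116 -0.012] op 0.152 g 60.2 j7 0.57
up t28.56 p [0.5884 0.2543 0.1316] yaw 2.111 tilt [-0. -0.] F [ 3.23  2.16 -1.59] M [ 0.682 -0.99  -0.019] op 0.152 g 60.4 j7 0.57
up t28.82 p [0.5873 0.2533 0.1373] yaw 2.111 tilt [-0.003 -0.001] F [-0.61  0.23 -1.58] M [ 0.004 -0.008  0.043] op 0.153 g 60.2 j7 0.56
up t29.09 p [0.5885 0.254  0.1442] yaw 2.112 tilt [-0. -0.] F [-0.25 -0.43 -1.48] M [ 0.029 -0.059 -0.008] op 0.149 g 60.2 j7 0.56
up t29.36 p [0.5889 0.2543 0.1505] yaw 2.112 tilt [0.001 0.   ] F [-0.61 -1.13 -2.31] M [-0.029  0.001 -0.037] op 0.152 g 60.2 j7 0.56
up t29.84 p [0.5883 0.2544 0.1997] yaw 2.113 tilt [-0.  0.] F [-0.56 -0.17 -2.29] M [-0.071  0.028 -0.015] op 0.153 g 60.2 j7 0.52
```

View pics/c5.png

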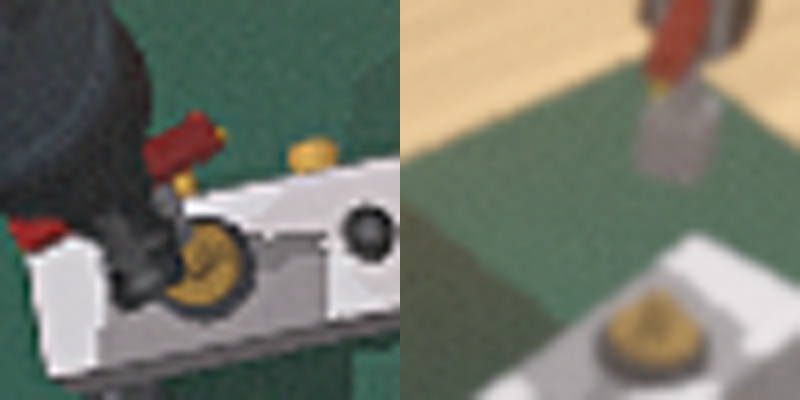

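The key is off the plug and still held upright below the fingers, and the plug sits lower in the block. Next I'll take the key to the stand.

Run:
```python
from h import *; from plant import r
P=[.5768,-.1962]; a=np.pi+.02
r.move_to([*P,.2],q(a)); r.line_to([*P,.105],.15); r.sleep(.2); st(r,"above")
z=.100; f0=avg(r,6)[2]
ok=False
while z>.0725:
    z-=.0015; r.line_to([*P,z],.04); f=r.get_contact_force()
    if f[2]-f0>5: break
r.sleep(.1); st(r,"contact z%.4f"%z); print(np.round(avg(r,10),2))
```

```text
above t32.58 p [ 0.5775 -0.1964  0.106 ] yaw -3.122 tilt [ 0.002 -0.   ] F [ 1.22  0.45 -1.88] M [0.016 0.032 0.003] op 0.147 g 60.2 j7 2.23
contact z0.0745 t37.03 p [ 0.5771 -0.1965  0.0749] yaw -3.122 tilt [ 0.001 -0.   ] F [-1.46 -0.47  4.81] M [-0.031  0.116 -0.005] op 0.152 g 61.0 j7 2.25
[-0.48 -0.51  4.42  0.04  0.13  0.01]
```

Contact came at z = 0.0749, the same height as at the first grip, so the key is fully seated on the post. I'll release it and check.

Run:
```python
from h import *; from plant import r
P=r.get_position()
r.gripper_to(.5); r.sleep(.2); st(r,"rel")
r.line_to([P[0],P[1],.2],.12); r.move_to([.42,-.0,.32],q(np.pi)); r.sleep(.3); st(r,"away")
I=snap(r,"fin"); t,s=I["top"],I["scene"]
im=np.hstack([crop(t,288,175,50,50,8),crop(s,180,200,50,50,8)]); im2=np.hstack([t[90:290,90:490],s[110:310,60:460]])
cv2.imwrite("pics/c6.png",np.vstack([im,im2]))
```

```text
rel t37.71 p [ 0.5768 -0.1962  0.0744] yaw -3.122 tilt [-0. -0.] F [-0.04  0.57 -0.88] M [-0.064 -0.031 -0.001] op 0.499 g 0.0 j7 2.25
away t40.29 p [ 0.4202 -0.0005  0.3198] yaw 3.140 tilt [-0.    -0.001] F [ 0.47 -0.64 -0.67] M [0.005 0.042 0.001] op 0.500 g 0.0 j7 1.48
```

View pics/c6.png

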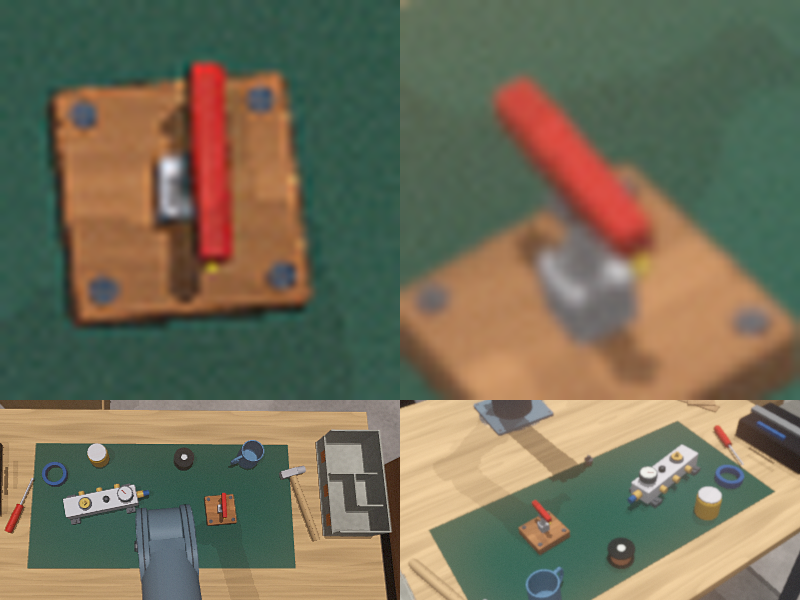

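The key stands upright on the stand, with its bar running (208,65) to (215,260) in the crop as it did at the start, and the bystanders haven't moved.

```bash
python3 -c "
from plant import r
print(r.job_done())"
```

```text
the job is handed in; nothing more can be done
None
```

The plug was turned clockwise with the key to about 0.45 N m, the key is back upright on its stand's post, nothing else was moved, and I handed the job in at about 40 s; no verdict was returned.

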